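Show the burner head's stem to the inspection camera

ROBOT

A 6-joint arm with a two-finger parallel gripper is mounted at the origin on the work surface. World frame = base frame: x ahead of the robot, y to its left, z up, the work surface at z = 0. Lengths are in mm, angles in rad, forces in N, time in s.
With the tool pointing down it reaches from about 275 to 750 mm from the base axis. Payload 10.2 kg.
Tool frame: the origin (TCP) lies at the very end of the fingers, on their centre line; the grasp point (between the pads) lies 19 mm behind it; z points along the fingers, x is the direction in which the jaws open and shut, and the axes are right-handed (so a half turn about z gives the same grasp; the last joint's range is limited). The gripper opens to 85 mm and grips with 20 to 120 N. Pads are 22 mm wide; open, the fingers measure 114 mm over their backs; the gripper's body (76 mm by 85 mm) begins 54 mm behind the grasp point. The pads swing forward as they close: fully open they stand 13 mm farther back than shut.
Start: joints at [-1.475, 0.313, 1.498, -0, 1.331, -0.223], TCP at [164.536, -498.557, 231.294] pointing down, gripper open.
Joint ranges: [-2.94, 2.94], [-0.97, 2.17], [0.19, 2.56], [-1.23, 4.37], [0.02, 3.11], [-2.88, 2.88]. Speed limits (rad/s): [2.39, 2.39, 3.01, 3.14, 3.14, 3.14].

INTERFACE

Orientations are given as a unit quaternion [w, x, y, z].
In Python, from rig import ctrl, cams gives the robot as it stands.
- The arm moves only by the tool play_rows, never from a script. Its argument "steps" is a list of rows, each a list of 2 entries, a list of its own where there are three numbers: the shift along the tool's x, y, z normalised to -1 to 1, where 1 is 0.75 m, then the turn, a rotation vector about the tool's x, y, z normalised to -1 to 1, where 1 is 45 degrees. A call has 1 to 20 rows; each row shifts and turns the commanded pose from where the row before left it, along the tool's axes as they then stand; what a row does not reach is not made up. A row lasts 1/10 s, in which the tool goes at most 50 mm and 8.59 degrees, less where a joint would pass 70% of its speed; a pose out of reach is approached as far as the arm can. A call with a number of a shift or a turn outside -1 to 1 is refused whole. A call with a gripper value outside its range is refused whole. "grip" is the closure, from 0 (fully open) to 1 (shut), set as the call begins (left out, the last holds). The fingers move at their own pace and stop on an object; "squeeze" is the grip in N (left out, the last holds). Time passes only in rows, so rows that do not move let the fingers close. It gives the time, the measured TCP pose, the force and the opening at its end, in the units of the state.
- ctrl.sense(): the state, without advancing time (a new reading comes with each control period).
- cams.capture(name): name is "scene" or "top" or "wrist"; returns the picture (384x512x3 uint8, red, green, blue); there is no depth.
- cams.camera_info(name): a dict with "fx", "fy", "cx", "cy" (pixels), "xyz" and "attitude" of the camera in the world. Camera axes: x right, y up, looking along -z (the intrinsics and any distortion apply to the point x, -y, -z); pixel columns grow to the right and rows downward; lengths in mm; the calibration is good to about 2 mm. A picture is of the moment at which its call begins: read the wrist's pose just before it. camera_info takes no time and is no camera call; for the wrist camera it gives the pose at the moment of the call.
- ctrl.finish_job(): hands the job in, once; it reports no verdict.
Trained networks look in the newest picture that a camera, given by its name, has taken for a name from the list of things; names that differ only in an ending like _2 or _b are one class to them, and where a whole thing is asked for, a point or a joint stands for the part that bears it (a point fixed in the world has none). Each returns a list of dicts, best first, with "p" (0 to 1); they miss things now and then, are a little off and sometimes report something else, mostly with a low value. They report only what shows in the picture. A call takes as long as a camera call. They do not tell look-alikes from the thing itself.
- cams.search_frame(camera, thing): "rect" ([centre column, centre row, width, height] in pixels, round what is visible of it).
- cams.tip_of(camera, thing): "pixel" ([column, row] in pixels: a listed point, or the origin of a listed thing).
The state is a dict: "time_s": time; "joints": joint angles; "dq": joint speeds; "tau": joint torques, N m; "eef_pos": TCP position; "ee_rot": TCP orientation; "force": force on the tool from outside, world axes, zero at the start; "wrist_torque": the same for the moment, N m; "grip_width": opening from 0.0 (shut) to 1.0 (fully open).
Only numpy, scipy, OpenCV 4.12 (cv2) and the standard library are available. Lean on these libraries where they do the work, as an engineer would, in place of code of your own. Each camera call takes 0.05 s, during which the arm holds its last target.

TASK

The long burner head of the flame spectrometer has to be checked for a clogged stem. Draw it straight up out of the neck of the black spray chamber, turn it so that the lower end of its stem looks straight into the upward-tilted inspection camera, centred on the lens and about 9 cm (anything from 6 to 12 cm) from the glass, and finish while still holding it there, raised and still. Do not let the head touch the bench or the camera, and leave the short burner head in its stand and the other loose things where they are.

Things in the scene. Friction and masses are not known exactly. Their poses are not given: they have to be found in the camera images.
- burner: Long burner head, silver with a brass stem, loose, 0.3 to 0.54 kg, upright at the start. Along its own z from the foot: round stem, 19 mm diameter, 0 to 40 mm; darker collar, 29 mm diameter, 40 to 58 mm; bar, 58 to 94 mm, 30 mm wide (own x), 110 mm long (own y), with a slot along its top. Origin: centre of the stem's lower end. Good grasp: across the bar's 30 mm, at its middle (z = 76 mm).
- burner_top (a point): The middle of the top face of the long burner head's bar, on its own axis 94 mm above the stem's lower end.
- chamber: Spray chamber, fixed: aluminium plate 170 x 120 mm with a black cylinder lying along its own x and an upright black neck (40 mm outside diameter) at the centre. Origin: centre of the plate's underside, on the bench; z up. Rim of the neck 112 mm up; its bore, 22 mm wide and 44 mm deep, loosely holds the long head's stem 40 mm deep, the collar resting on the rim.
- neck_rim (a point): Centre of the mouth of the spray chamber's neck, 112 mm above the bench.
- camera: The inspection camera's foot, fixed: a dark plate 110 x 100 x 14 mm with two short cheeks that carry a tilted white barrel. Origin on the bench, 10 mm in front of the plate's centre; z up; its own -x is the side that the camera looks to.
- lens: The camera's white barrel, 52 mm diameter, 80 mm long, with a 60 mm blue ring and black lens at its upper end; fixed. Origin: centre of the lens glass, 95 mm above the bench, 15 mm from the foot's origin towards its -x. Own z: the viewing axis, out of the lens to that side, 48 degrees above level; own y level. Wanted: the long head's z along this z (leaning 42 degrees), its turn about z free.
- stand: A white storage block 100 x 100 x 62 mm, fixed, with a black neck like the chamber's (rim 112 mm above the bench). Origin: centre of its underside.
- short_head: The short burner head, copper-coloured, standing in the neck of the storage block; shaped like the long one, but with a bar only 60 mm long. Origin: its stem's lower end. To be left alone.
- reagent: Amber bottle, 64 mm in diameter, 150 mm tall, loose. Origin: centre of its underside. To be left alone.
- beaker: Glass beaker, 70 mm in diameter, 90 mm tall, loose. Origin: centre of its underside. To be left alone.
- wrench: Steel wrench, 160 mm long, lying flat on the bench along its own x, loose. To be left alone.
- jar: White jar with a blue cap, 60 mm in diameter, 70 mm tall, loose. Origin: centre of its underside. To be left alone.
- brush: Small flat brush, 170 mm long, lying flat along its own x, loose. To be left alone.
Not all that is in view belongs to the job. Of the things shaped like the burner, the silver one is meant.

How it is judged:
By the outcome, as a careful person would: the job done as asked, in the order asked, and still so for the second after the job is handed in, while the arm keeps its last pose, push and grip.
It also fails if it takes over 38 s, if anything falls off the work surface, if the arm or the gripper's body presses on something with over 40 N, if the wrist force passes 120 N, or if a joint passes its speed limit or range.

## Working session

There is one attempt and no reset: what is moved stays moved. The work goes in short steps, Python scripts to look and compute and a tool call to move; the robot and the scene stay as the last step left them, time stands still between calls to the robot, and variables do not carry over. Pictures are saved under pics/ and viewed, and the job is handed in when it is done.

Besides the shell and the picture viewer there is one more tool, called after "Call:" as name(argument=value, ...), one argument or row to a line, values as JSON. play_rows: Moves the arm, as the interface text tells. Its arguments: {"type":"object","properties":{"steps":{"type":"array"},"grip":{"type":"number"},"squeeze":{"type":"number"}},"required":["steps"]}

```bash
ls; mkdir -p pics; python3 - <<'E'
from rig import ctrl,cams
import cv2
print(ctrl.sense())
for n in ["scene","top","wrist"]:
    i=cams.camera_info(n); print(n,i)
    im=cams.capture(n); cv2.imwrite(f"pics/{n}0.png",im[:,:,::-1])
    if n!="wrist":
        for t in ["burner","burner_top","neck_rim","chamber","camera","lens","short_head","stand"]:
            try: print(t,[(d['p'],d['pixel']) for d in cams.tip_of(n,t)][:3])
            except Exception as e: print(t,e)
E
```

```text
pics
{'time_s': 0.0, 'joints': array([-1.47542973e+00,  3.13458548e-01,  1.49844463e+00,  4.13168294e-05,
        1.33100191e+00, -2.23403351e-01]), 'dq': array([-6.06585585e-04, -5.87475373e-04,  8.15233436e-04,  5.86194569e-04,
       -2.63252315e-05, -3.08181866e-05]), 'tau': array([ 7.87811259e-04, -4.12267685e+01, -2.59743029e+01, -1.25817155e-04,
        4.01416677e-03, -1.75154815e-05]), 'eef_pos': array([ 164.50590409, -498.28926906,  230.72786304]), 'ee_rot': array([-5.06002801e-04,  8.10366831e-01, -5.85922494e-01, -4.18315332e-04]), 'force': array([-0.51979884,  0.01365039, -0.31337146]), 'wrist_torque': array([ 0.03306614,  0.0361778 , -0.03518302]), 'grip_width': 1.0013796993971436}
scene {'fx': 369.18469071487516, 'fy': 369.18469071487516, 'cx': 258.33009964145236, 'cy': 191.5943863151614, 'xyz': array([ 953.00826876, -381.44250098,  966.3693989 ]), 'attitude': array([0.90343869, 0.27644072, 0.08996679, 0.31509527])}
burner [(0.74, [272.5, 145.9]), (0.72, [229.0, 186.1])]
burner_top [(0.79, [273.6, 123.1]), (0.6, [226.9, 166.3])]
neck_rim [(0.6, [277.5, 133.4])]
chamber
[... 348 characters left out ...]
'attitude': array([ 0.71140433,  0.05289004, -0.03036612, -0.70013172])}
burner [(0.87, [249.9, 237.7]), (0.62, [189.4, 221.1])]
burner_top [(0.84, [182.4, 221.6]), (0.8, [246.2, 239.8]), (0.57, [197.3, 223.5])]
neck_rim [(0.72, [188.5, 219.8])]
chamber [(0.58, [198.5, 223.8])]
camera [(0.96, [284.4, 142.6])]
lens [(0.83, [284.0, 142.4]), (0.61, [129.8, 200.5])]
short_head [(0.63, [364.4, 221.4])]
stand [(0.63, [357.4, 225.3]), (0.55, [281.9, 141.2])]
wrist {'fx': 343.46143415214186, 'fy': 343.46143415214186, 'cx': 257.67325080847735, 'cy': 192.24154307650915, 'xyz': array([ 243.31737636, -473.22171552,  372.73676686]), 'attitude': array([ 0.79992843, -0.13081198,  0.0944663 , -0.57799555])}
```

View pics/scene0.png

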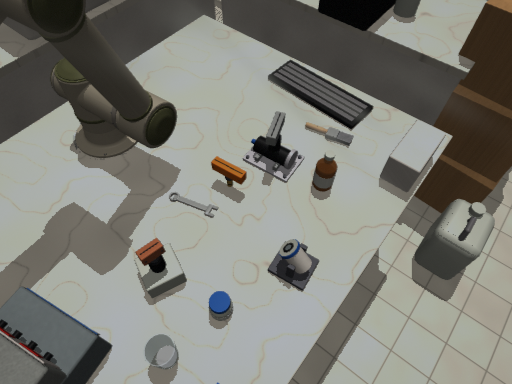

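View pics/top0.png

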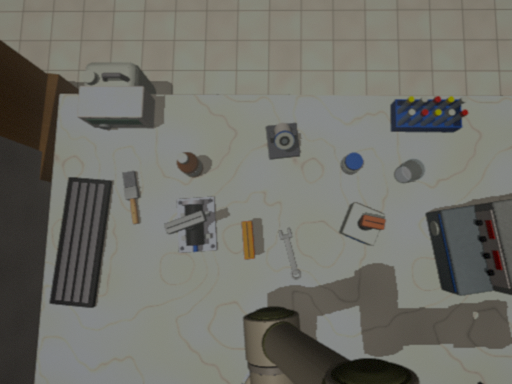

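View pics/wrist0.png

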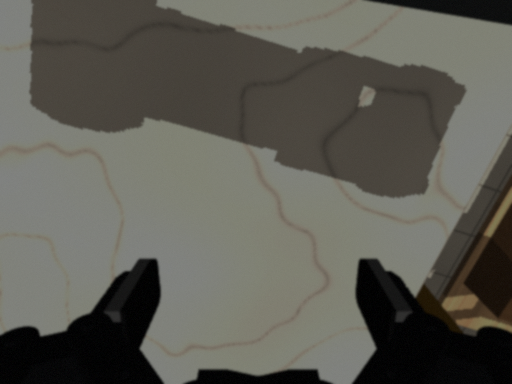

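Candidates shaped like the burner are the silver head in the black neck (top 184,222; scene 276,128), the orange one (top 249,240; scene 229,170), and the copper short head in the white stand (top 372,222; scene 151,250). The silver one in the chamber fits the description. I'll confirm it in an enlarged crop.

```bash
cat > h.py <<'E'
import numpy as np, cv2
from scipy.spatial.transform import Rotation as R
def q2R(q): return R.from_quat([q[1],q[2],q[3],q[0]]).as_matrix()
def ray(i,px):
    d=np.array([(px[0]-i['cx'])/i['fx'],-(px[1]-i['cy'])/i['fy'],-1.])
    return np.array(i['xyz']),q2R(i['attitude'])@d
def atz(i,px,z):
    o,d=ray(i,px); return o+d*(z-o[2])/d[2]
def proj(i,P):
    c=q2R(i['attitude']).T@(np.array(P)-i['xyz'])
    return np.array([i['cx']+i['fx']*c[0]/-c[2], i['cy']-i['fy']*c[1]/-c[2]])
def tri(rs):
    A=np.zeros((3,3));b=np.zeros(3)
    for o,d in rs:
        d=d/np.linalg.norm(d);M=np.eye(3)-np.outer(d,d);A+=M;b+=M@o
    p=np.linalg.solve(A,b)
    return p,[np.linalg.norm((np.eye(3)-np.outer(d,d)/(d@d))@(p-o)) for o,d in rs]
E
python3 - <<'E'
from h import *
from rig import cams
t=cams.camera_info('top');s=cams.camera_info('scene')
for n,z,pt,ps in [('burner_top',206,[183.5,221.8],[273.6,123.1]),('neck_rim',112,[188.5,219.8],[277.5,133.4]),('chamber',0,[198.5,223.8],[271.9,159.9]),('lens',95,[284,142.4],[292.6,247.6]),('camera',0,[284.4,142.6],[292.8,262.6]),]:
    print(n,atz(t,pt,z).round(),atz(s,ps,z).round(),tri([ray(t,pt),ray(s,ps)]))
for n,z,px in [('orange',90,[249,240]),('short',206,[372,222]),('bottle',150,[184,160]),('wr',10,[290,252])]: print(n,atz(t,px,z).round())
a=cv2.imread('pics/top0.png');b=cv2.imread('pics/scene0.png')
c=np.hstack([cv2.resize(a[175:275,140:240],None,fx=4,fy=4,interpolation=2),cv2.resize(b[90:190,220:320],None,fx=4,fy=4,interpolation=2)])
cv2.imwrite('pics/c1.png',c)
c=np.hstack([cv2.resize(a[100:180,245:325],None,fx=5,fy=5,interpolation=2),cv2.resize(b[220:300,250:330],None,fx=5,fy=5,interpolation=2)])
cv2.imwrite('pics/c2.png',c)
E
```

```text
burner_top [517. 254. 206.] [534. 234. 206.] (array([517.4503861 , 260.73292185, 174.46103044]), [np.float64(1.3003164240296865), np.float64(1.3003164240296428)])
neck_rim [527. 263. 112.] [518. 283. 112.] (array([528.34050313, 260.41619096, 136.18981591]), [np.float64(3.8661895788776834), np.float64(3.8661895788776954)])
chamber [520. 257.   0.] [518. 262.   0.] (array([520.20305111, 256.73858011,   6.65111079]), [np.float64(1.0339387453605267), np.float64(1.033938745360588)])
lens [761.  -8.  95.] [777.   2.  95.] (array([769.45881373,  -2.05270693,  87.91006549]), [np.float64(8.707552345219817), np.float64(8.707552345219831)])
camera [786. -12.   0.] [784.   6.   0.] (array([784.48300102,  -7.35941806,  22.71953522]), [np.float64(5.809327785575784), np.float64(5.8093277855756655)])
orange [472.  90.  90.]
short [ 525. -231.  206.]
bottle [693. 274. 150.]
wr [437. -33.  10.]
```

View pics/c1.png

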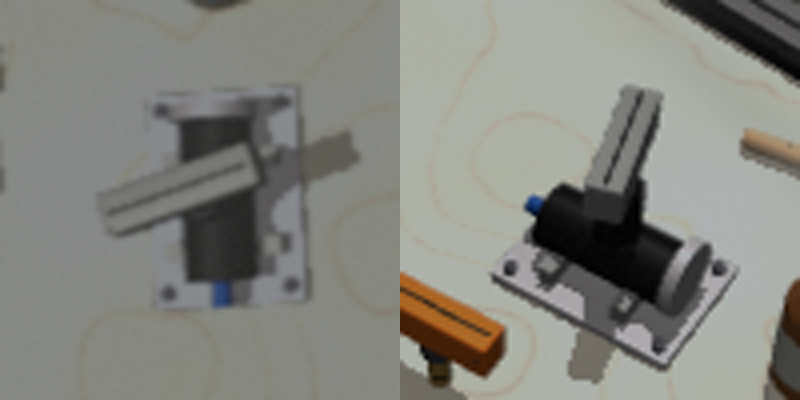

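View pics/c2.png

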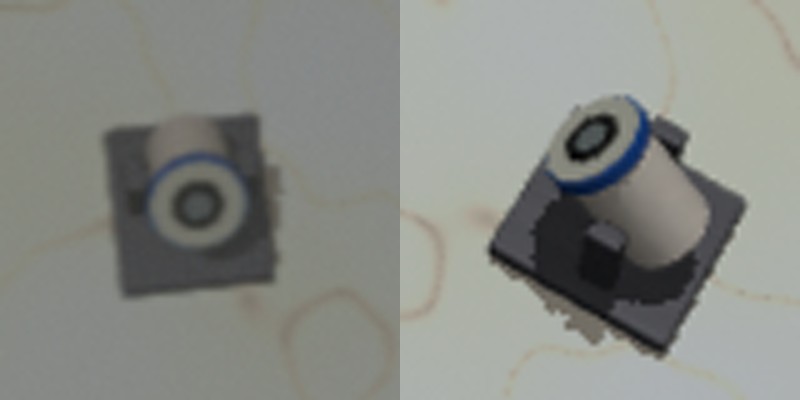

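The crop confirms it: a silver bar with a dark slot, sitting in the black neck. Next I'll take more precise clicks from larger crops.

```bash
python3 - <<'E'
from h import *
a=cv2.imread('pics/top0.png');b=cv2.imread('pics/scene0.png')
def g(im,x,y,w,h,k,n):
    c=cv2.resize(im[y:y+h,x:x+w],None,fx=k,fy=k,interpolation=cv2.INTER_CUBIC)
    c=cv2.convertScaleAbs(c,alpha=1.3,beta=10)
    for j in range(0,w,5):cv2.putText(c,str(x+j),(j*k,8),0,.3,(0,0,255));cv2.line(c,(j*k,10),(j*k,16),(0,0,255))
    for j in range(0,h,5):cv2.putText(c,str(y+j),(0,j*k+3),0,.3,(0,0,255))
    cv2.imwrite(n,c)
g(a,158,190,64,48,12,'pics/d1.png');g(b,248,105,64,48,12,'pics/d2.png')
g(a,258,115,60,48,12,'pics/d3.png');g(b,262,233,64,56,10,'pics/d4.png')
E
```

```text
(no output)
```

View pics/d1.png

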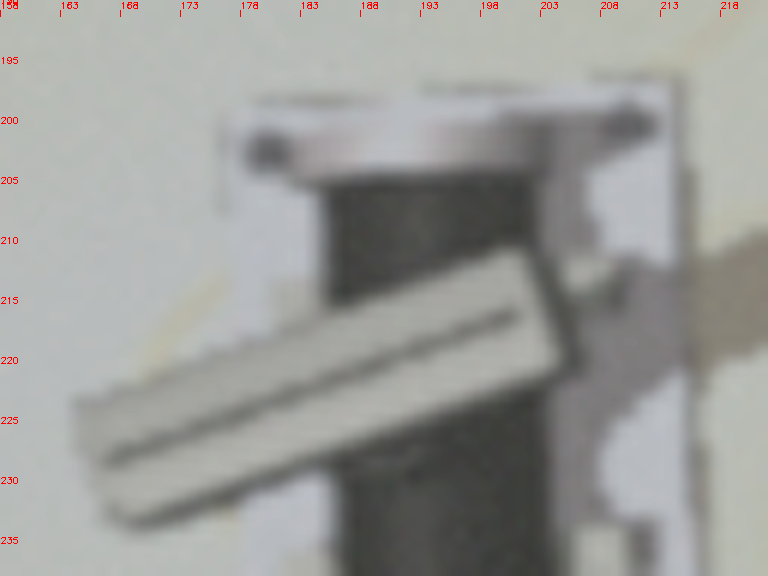

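View pics/d2.png

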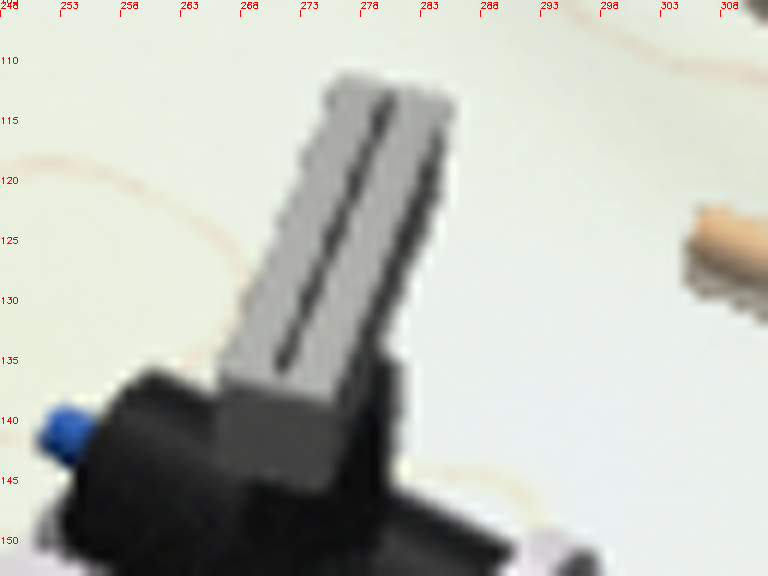

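View pics/d3.png

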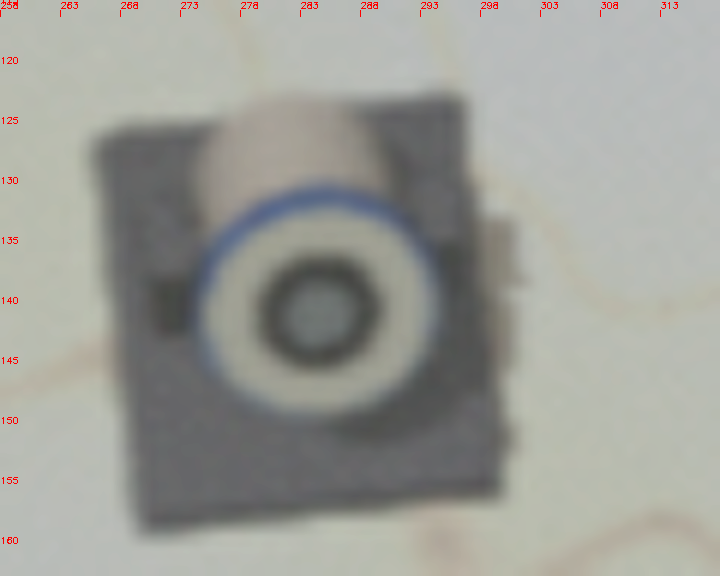

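View pics/d4.png

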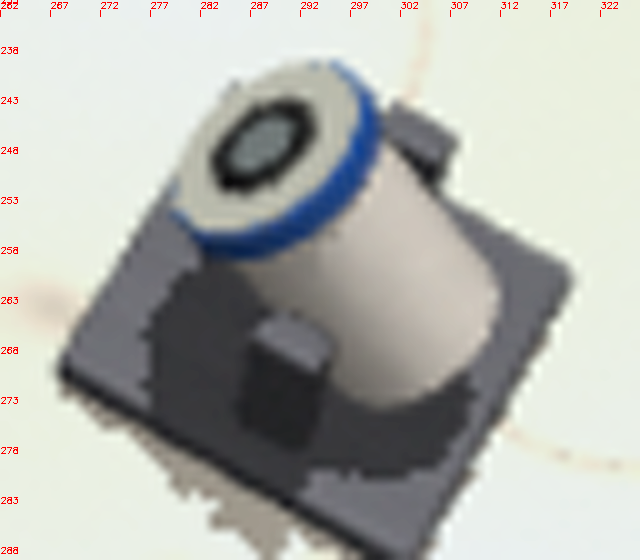

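```bash
python3 - <<'E'
from h import *
from rig import cams
from scipy.optimize import least_squares
t=cams.camera_info('top');s=cams.camera_info('scene')
U=lambda p,o,k:[o[0]+(p[0]+.5)/k-.5,o[1]+(p[1]+.5)/k-.5]
bt=[U(p,(158,190),12) for p in [(75,400),(522,250),(562,362),(125,525)]]
bs=[U(p,(248,105),12) for p in [(330,85),(455,103),(335,400),(220,376)]]
def box(x,y,yaw,z,w,l):
    u=np.array([np.cos(yaw),np.sin(yaw),0]);v=np.array([-u[1],u[0],0]);c=np.array([x,y,z])
    return [c+a*w/2*u+b*l/2*v for a,b in [(1,1),(1,-1),(-1,-1),(-1,1)]]  # own y=v long
def order(cam,px,pr):
    return px
from itertools import permutations
def mkres(w,l,obs,zfree):
    def f(q):
        z=q[3] if zfree is None else zfree
        P=box(q[0],q[1],q[2],z,w,l); r=[]
        for cam,px in obs:
            pr=np.array([proj(cam,p) for p in P]); px=np.array(px)
            best=min(((pr[list(pm)]-px) for pm in permutations(range(4))),key=lambda e:(e**2).sum())
            r+=list(best.ravel())
        return np.array(r)
    return f
for zf in [206,None]:
  for obs,n in [([(t,bt)],'t'),([(s,bs)],'s'),([(t,bt),(s,bs)],'ts')]:
    if zf is None and n!='ts':continue
    r=least_squares(mkres(30,110,obs,zf),[517,254,0.4,206],x_scale=[10,10,.1,10])
    print('burner',zf,n,r.x[:2].round(1),np.degrees(r.x[2]).round(1),r.x[3].round(1),'rms',np.sqrt(np.mean(r.fun**2)).round(2), r.fun.round(1))
lt=U((320,309),(258,115),12);ls=U((264,147),(262,233),10)
print('lens',tri([ray(t,lt),ray(s,ls)]),atz(t,lt,95),atz(s,ls,95))
pt=[U(p,(258,115),12) for p in [(93,135),(467,95),(502,488),(138,522)]]
r=least_squares(mkres(110,100,[(t,pt)],14),[785,-10,0.05,14],x_scale=[10,10,.1,10])
print('plate',r.x,np.degrees(r.x[2]),r.fun.round(1))
r=least_squares(mkres(100,110,[(t,pt)],14),[785,-10,0.05,14],x_scale=[10,10,.1,10])
print('plate',r.x,np.degrees(r.x[2]),r.fun.round(1))
sc=[U(p,(262,233),10) for p in [(60,367),(572,273)]]
for p in sc: print(atz(s,p,14))
for p in pt: print(atz(t,p,14))
E
```

```text
burner 206 t [517.8 251.7] 20.5 206.0 rms 1.29 [-1.3  0.3  1.5 -1.4  1.8  0.2 -1.9  0.9]
burner 206 s [541.  234.3] 21.7 206.0 rms 1.01 [ 0.5 -1.7  0.  -1.1  0.2  1.5 -0.7  1. ]
burner 206 ts [525.9 247.3] 21.3 206.0 rms 3.39 [ 0.6 -2.5  3.1 -4.7  3.5 -3.2  0.1 -2.  -0.8 -6.5 -1.4 -5.8 -1.5 -3.9
 -2.3 -4.3]
burner None ts [520.2 262.4] 21.0 168.4 rms 0.78 [-0.9  0.1  0.2 -1.3  0.4 -0.3 -1.6  0.2  0.1 -0.7 -0.8 -0.1 -0.6  1.1
 -1.   0.7]
lens (array([766.9762122 ,  -7.65002202,  99.2001845 ]), [np.float64(0.9135705247433648), np.float64(0.9135705247433284)]) [767.49333989  -8.43681095  95.        ] [766.66239303  -5.11394375  95.        ]
plate [ 7.90192500e+02 -5.63745316e+00  1.10746800e-01  1.40000000e+01] 6.345324219212529 [ 0.  -0.5 -0.2 -0.3  0.6  0.3 -0.4  0.5]
plate [ 7.90112211e+02 -5.63175184e+00  1.11237456e-01  1.40000000e+01] 6.373436726040094 [-1.4  1.1  1.5  1.1  2.  -1.4 -2.1 -0.8]
[744.11325438 -58.01560571  14.        ]
[838.34918522  52.07969091  14.        ]
[837.53064529  50.25740303  14.        ]
[849.36336026 -49.77463765  14.        ]
[741.97884222 -59.65735419  14.        ]
[731.7564503   36.59249948  14.        ]
```

The bar's top sits at z = 166 (rim 112 + 54), which agrees with the two-camera fit of about (520, 262). The lens is at about (767, -7, 95) and the camera foot's yaw is about 6.3°. Next I'll plan an arc to a hover pose over the bar.

```bash
cat >> h.py <<'E'
def pose(s): 
    return np.array(s['eef_pos']),q2R(s['ee_rot'])
def comp(p,Rm,rows):
    p=p.copy()
    for sh,tn in rows:
        p=p+Rm@(np.array(sh)*750); Rm=Rm@R.from_rotvec(np.radians(45)*np.array(tn)).as_matrix()
    return p,Rm
def row_for(p,Rm,pg,Rg,n):
    """constant row repeated n times taking (p,Rm) to (pg,Rg)"""
    rv=R.from_matrix(Rm.T@Rg).as_rotvec()/n
    r=R.from_rotvec(rv).as_matrix(); S=np.zeros((3,3)); A=np.eye(3)
    for _ in range(n): S+=A; A=A@r
    sh=np.linalg.solve(S,Rm.T@(pg-p))
    return (sh/750),(rv/np.radians(45))
def down(yaw):
    x=np.array([np.cos(yaw),np.sin(yaw),0]);z=np.array([0,0,-1.]);return np.column_stack([x,np.cross(z,x),z])
E
python3 - <<'E'
from h import *
from rig import ctrl
s=ctrl.sense();p,Rm=pose(s)
sh,tn=row_for(p,Rm,np.array([520,262,290.]),down(np.radians(21)),24)
print(sh,tn,np.linalg.norm(sh)*750)
rw=[(sh.round(4),tn.round(4))]
print(comp(p,Rm,rw*24)[0],comp(p,Rm,rw*12)[0])
E
```

```text
[-0.0020468  -0.05209866 -0.00326171] [-8.81611163e-07 -2.12496511e-08 -8.58652436e-02] 39.18057921933412
[520.40771706 261.71481409 290.69494567] [ 505.34948514 -194.6580032   260.98878607]
```

Call:
play_rows(
  steps=[
    [[-0.002,-0.0521,-0.0033],[0,0,-0.0859]],
    [[-0.002,-0.0521,-0.0033],[0,0,-0.0859]],
    [[-0.002,-0.0521,-0.0033],[0,0,-0.0859]],
    [[-0.002,-0.0521,-0.0033],[0,0,-0.0859]],
    [[-0.002,-0.0521,-0.0033],[0,0,-0.0859]],
    [[-0.002,-0.0521,-0.0033],[0,0,-0.0859]],
    [[-0.002,-0.0521,-0.0033],[0,0,-0.0859]],
    [[-0.002,-0.0521,-0.0033],[0,0,-0.0859]],
    [[-0.002,-0.0521,-0.0033],[0,0,-0.0859]],
    [[-0.002,-0.0521,-0.0033],[0,0,-0.0859]],
    [[-0.002,-0.0521,-0.0033],[0,0,-0.0859]],
    [[-0.002,-0.0521,-0.0033],[0,0,-0.0859]],
  ],
  grip=0,
)

```text
time_s: 2.15
eef_pos: [506.1, -193.2, 261.0]
ee_rot: [-0.0, 0.976, -0.218, -0.0]
force: [-0.1, 0.7, -0.5]
grip_width: 1.002
```

Call:
play_rows(
  steps=[
    [[-0.002,-0.0521,-0.0033],[0,0,-0.0859]],
    [[-0.002,-0.0521,-0.0033],[0,0,-0.0859]],
    [[-0.002,-0.0521,-0.0033],[0,0,-0.0859]],
    [[-0.002,-0.0521,-0.0033],[0,0,-0.0859]],
    [[-0.002,-0.0521,-0.0033],[0,0,-0.0859]],
    [[-0.002,-0.0521,-0.0033],[0,0,-0.0859]],
    [[-0.002,-0.0521,-0.0033],[0,0,-0.0859]],
    [[-0.002,-0.0521,-0.0033],[0,0,-0.0859]],
    [[-0.002,-0.0521,-0.0033],[0,0,-0.0859]],
    [[-0.002,-0.0521,-0.0033],[0,0,-0.0859]],
    [[-0.002,-0.0521,-0.0033],[0,0,-0.0859]],
    [[-0.002,-0.0521,-0.0033],[0,0,-0.0859]],
    [[0,0,0],[0,0,0]],
    [[0,0,0],[0,0,0]],
  ],
)

```text
time_s: 3.55
eef_pos: [520.2, 262.2, 290.6]
ee_rot: [0.0, 0.983, 0.183, 0.0]
force: [1.3, -0.6, 0.2]
grip_width: 1.005
```

```bash
python3 - <<'E'
from h import *
from rig import ctrl,cams
import json
s=ctrl.sense();p,Rm=pose(s);print(s['time_s'],p,s['joints'].round(2),s['force'],Rm.round(3))
i=cams.camera_info('wrist');im=cams.capture('wrist');cv2.imwrite('pics/w1.png',im[:,:,::-1])
print(i)
for n in ['burner_top','neck_rim','burner']:print(n,cams.tip_of('wrist',n)[:2], proj(i,[520,262,166]))
E
```

```text
3.55 [520.18759442 262.18281536 290.64169757] [ 0.27  0.41  1.21 -0.    1.52 -0.1 ] [ 1.27158803 -0.61041145  0.21493212] [[ 0.933  0.36   0.   ]
 [ 0.36  -0.933 -0.   ]
 [-0.     0.    -1.   ]]
{'fx': 343.46143415214186, 'fy': 343.46143415214186, 'cx': 257.67325080847735, 'cy': 192.24154307650915, 'xyz': array([491.74897937, 338.27712111, 432.05300094]), 'attitude': array([ 0.97015893, -0.15864746, -0.02939497,  0.18099327])}
burner_top [{'pixel': [257.5, 176.5], 'p': 0.84}, {'pixel': [165.1, 279.0], 'p': 0.74}] [256.38509895 182.81680018]
neck_rim [] [256.38509895 182.81680018]
burner [{'pixel': [257.0, 154.4], 'p': 0.97}, {'pixel': [180.6, 238.6], 'p': 0.89}] [256.38509895 182.81680018]
```

View pics/w1.png

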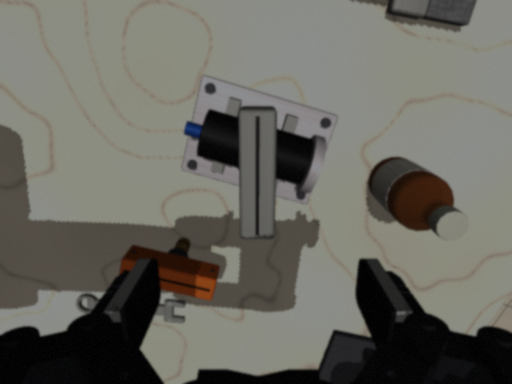

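The wrist picture shows the silver bar upright at columns 241–276, rows 107–237, directly under the fingers. The bottle is off to the right at (420,200). I'll refine the fit from this picture.

```bash
python3 - <<'E'
import cv2
a=cv2.imread('pics/w1.png')
x,y,w,h,k=215,98,90,146,4
c=cv2.resize(a[y:y+h,x:x+w],None,fx=k,fy=k,interpolation=cv2.INTER_CUBIC);c=cv2.convertScaleAbs(c,alpha=1.5)
for j in range(0,h,10):cv2.putText(c,str(y+j),(0,j*k+3),0,.35,(0,0,255))
for j in range(0,w,10):cv2.putText(c,str(x+j),(j*k,8),0,.35,(0,0,255))
cv2.imwrite('pics/w1c.png',c)
E
```

```text
(no output)
```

View pics/w1c.png

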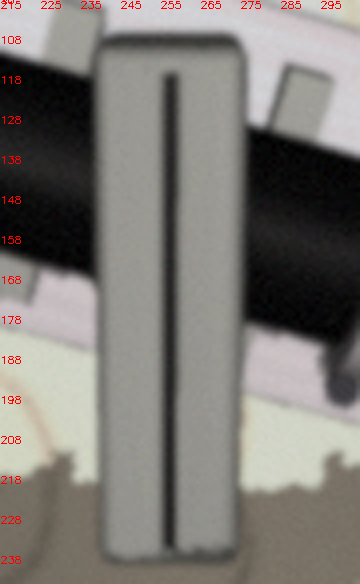

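```bash
cat > fit.py <<'E'
from h import *
from scipy.optimize import least_squares
def fitw(i,px,z,w=30,l=110,x0=(520,262,.366)):
    # px order: image TL,TR,BR,BL ; top-left = (-x? ) resolved by permutation
    def f(q):
        u=np.array([np.cos(q[2]),np.sin(q[2]),0]);v=np.array([-u[1],u[0],0]);c=np.array([q[0],q[1],z])
        P=[c+a*w/2*u+b*l/2*v for a,b in [(-1,1),(1,1),(1,-1),(-1,-1)]]
        return (np.array([proj(i,p) for p in P])-px).ravel()
    return least_squares(f,x0,x_scale=[10,10,.1])
E
python3 - <<'E'
from fit import *
from rig import cams,ctrl
i=cams.camera_info('wrist')
px=np.array([[215+(a+.5)/4-.5,98+(b+.5)/4-.5] for a,b in [(97,50),(243,50),(238,557),(103,557)]])
r=fitw(i,px,166);print(r.x[:2],np.degrees(r.x[2]),r.fun.round(1))
p,Rm=pose(ctrl.sense())
d=np.array([*r.x[:2],0])-np.array([p[0],p[1],0]);print('tool dxy',Rm.T@d,'turn',np.degrees(r.x[2]-np.arctan2(Rm[1,0],Rm[0,0])))
E
```

```text
[519.77089454 264.59576738] 20.99633146296829 [-1.6 -2.2  1.6 -2.2  0.6  2.8 -0.6  2.8]
tool dxy [ 4.00483740e-01 -3.98181468e+00 -5.06168057e-04] turn 0.06123775296606944
```

Call:
play_rows(
  steps=[
    [[0.0005,-0.0048,0.01],[0,0,0]],
    [[0,0,0.03],[0,0,0]],
    [[0,0,0.04],[0,0,0]],
    [[0,0,0.04],[0,0,0]],
    [[0,0,0.04],[0,0,0]],
    [[0,0,0.03],[0,0,0]],
    [[0,0,0.015],[0,0,0]],
    [[0,0,0.009],[0,0,0]],
    [[0,0,0],[0,0,0]],
    [[0,0,0],[0,0,0]],
  ],
)

```text
time_s: 4.75
eef_pos: [519.9, 265.3, 131.2]
ee_rot: [-0.0, 0.983, 0.183, 0.001]
force: [0.5, -0.8, 0.5]
grip_width: 0.998
```

```bash
python3 - <<'E'
from h import *
from rig import ctrl,cams
s=ctrl.sense();print(s['time_s'],s['eef_pos'],s['force'])
for n in ['wrist','scene']:
  im=cams.capture(n)[:,:,::-1]
  if n=='scene': im=cv2.resize(im[60:210,190:390],None,fx=3,fy=3)
  cv2.imwrite(f'pics/{n}2.png',im)
E
```

```text
4.75 [519.94782818 265.318827   131.16429417] [ 0.52027287 -0.83140148  0.4800829 ]
```

View pics/wrist2.png

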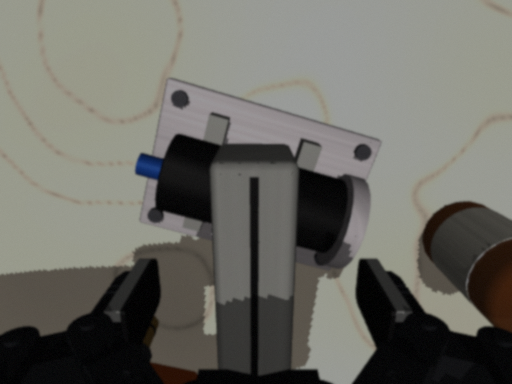

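View pics/scene2.png

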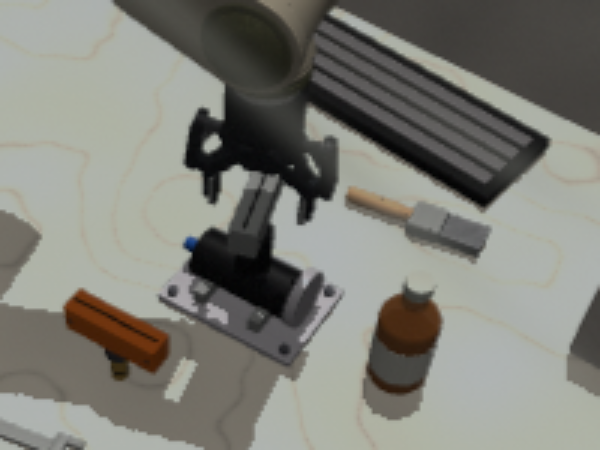

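The bar (columns 213–297) lies midway between the fingertips (158 and 358), so I'll close.

Call:
play_rows(
  steps=[
    [[0,0,0],[0,0,0]],
    [[0,0,0],[0,0,0]],
    [[0,0,0],[0,0,0]],
    [[0,0,0],[0,0,0]],
    [[0,0,0],[0,0,0]],
    [[0,0,0],[0,0,0]],
    [[0,0,0],[0,0,0]],
    [[0,0,0],[0,0,0]],
    [[0,0,0],[0,0,0]],
    [[0,0,0],[0,0,0]],
  ],
  grip=1,
  squeeze=90,
)

```text
time_s: 5.85
eef_pos: [519.6, 265.3, 130.5]
ee_rot: [-0.0, 0.983, 0.183, 0.0]
force: [-1.2, -0.3, 5.2]
grip_width: 0.341
```

```bash
python3 - <<'E'
from h import *
from rig import ctrl,cams
s=ctrl.sense();print(s['time_s'],s['eef_pos'],s['force'],s['grip_width'],s['grip_width']*85)
im=cams.capture('wrist')[:,:,::-1];cv2.imwrite(f'pics/w3.png',im)
E
```

```text
5.85 [519.58905168 265.26830708 130.50920323] [-1.23149707 -0.28548606  5.1661072 ] 0.34143557528073953 29.02202389886286
```

View pics/w3.png

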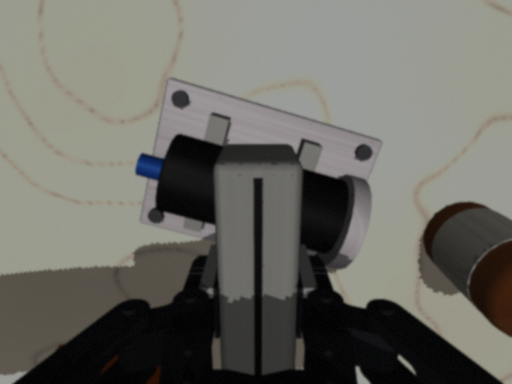

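Gripped at about 29 mm on the bar's middle. Now I'll lift straight up.

Call:
play_rows(
  steps=[
    [[0,0,-0.004],[0,0,0]],
    [[0,0,-0.01],[0,0,0]],
    [[0,0,-0.015],[0,0,0]],
    [[0,0,-0.015],[0,0,0]],
    [[0,0,-0.02],[0,0,0]],
    [[0,0,-0.03],[0,0,0]],
    [[0,0,-0.03],[0,0,0]],
    [[0,0,-0.03],[0,0,0]],
    [[0,0,-0.015],[0,0,0]],
    [[0,0,-0.005],[0,0,0]],
    [[0,0,0],[0,0,0]],
    [[0,0,0],[0,0,0]],
  ],
)

```text
time_s: 7.1
eef_pos: [519.1, 265.1, 259.6]
ee_rot: [0.0, 0.983, 0.183, -0.001]
force: [-0.3, -0.3, -5.8]
grip_width: 0.341
```

```bash
python3 - <<'E'
from h import *
from rig import ctrl,cams
s=ctrl.sense();print(s['time_s'],s['eef_pos'],s['force'],s['wrist_torque'],s['grip_width'],s['joints'].round(2))
im=cams.capture('wrist')[:,:,::-1];cv2.imwrite(f'pics/w4.png',im)
im=cams.capture('scene')[:,:,::-1];cv2.imwrite(f'pics/s4.png',cv2.resize(im[40:240,190:390],None,fx=3,fy=3))
E
```

```text
7.1 [519.09911165 265.10153275 259.56340569] [-0.33798166 -0.33472512 -5.77275311] [-0.01910503  0.02553197  0.00432286] 0.3411708669370805 [ 0.27  0.43  1.26 -0.    1.45 -0.1 ]
```

View pics/w4.png

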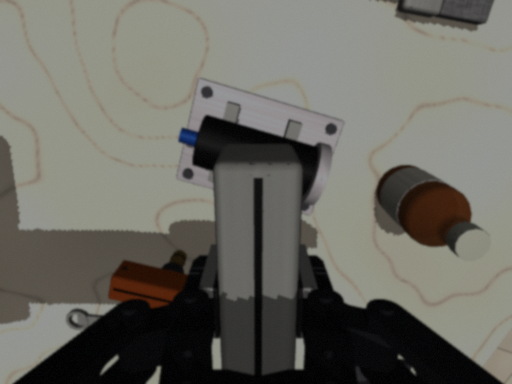

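View pics/s4.png

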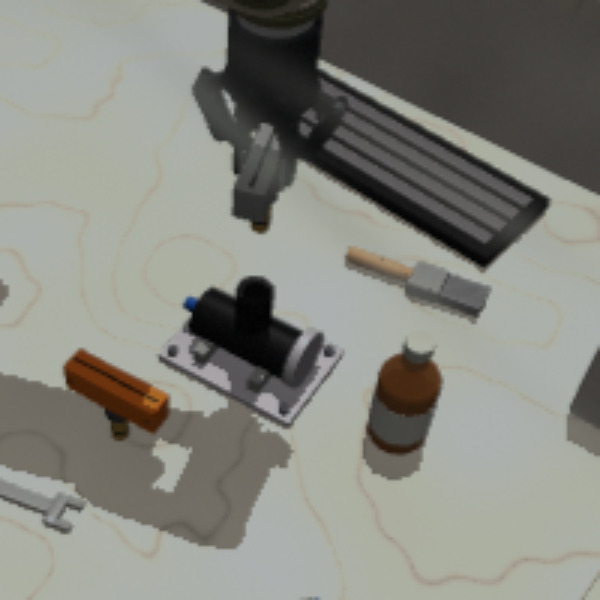

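The head is out of the neck and held. The scene picture shows its brass stem end at about (260,228) in the crop, above the empty neck. Next I'll work out where the head sits in the tool frame.

```bash
python3 - <<'E'
from h import *
from rig import ctrl,cams
i=cams.camera_info('wrist');p,Rm=pose(ctrl.sense())
for q in [(-15,-55,-35.5),(15,-55,-35.5),(-15,-55,.5),(15,-55,.5),(-15,55,-35.5),(15,55,-35.5),(0,-50,-35.5),(0,0,0)]:
    print(q,proj(i,p+Rm@np.array(q)).round(1))
a=cv2.imread('pics/w4.png')
x,y,w,h,k=200,130,110,130,4
c=cv2.resize(a[y:y+h,x:x+w],None,fx=k,fy=k,interpolation=cv2.INTER_CUBIC);c=cv2.convertScaleAbs(c,alpha=1.8)
for j in range(0,h,10):cv2.putText(c,str(y+j),(0,j*k+3),0,.35,(0,0,255))
for j in range(0,w,10):cv2.putText(c,str(x+j),(j*k,8),0,.35,(0,0,255))
cv2.imwrite('pics/w4c.png',c)
E
```

```text
(-15, -55, -35.5) [207.6 164.1]
(15, -55, -35.5) [302.3 164.1]
(-15, -55, 0.5) [219.6 143.3]
(15, -55, 0.5) [291.7 143.3]
(-15, 55, -35.5) [219.6 420.1]
(15, 55, -35.5) [291.3 420.1]
(0, -50, -35.5) [255.  179.3]
(0, 0, 0) [255.8 260.8]
```

View pics/w4c.png

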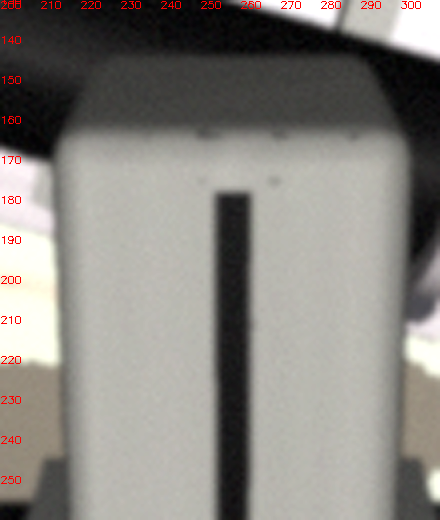

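The predicted end edges (rows 164.1 and 143.3) match the picture (164 and 144), so the head sits centred in the tool with its stem end 58.5 mm beyond the TCP. I'll go first to an offset pose at the wanted tilt, 70 mm to the side and 110 mm out, so the wrist camera can see the lens past the bar.

```bash
cat >> h.py <<'E'
def goal(L,yaw,d,off):
    """stem end at L+d*axis, shifted by off along tool y"""
    c,s=np.cos(np.radians(48)),np.sin(np.radians(48))
    ax=np.array([-c*np.cos(yaw),-c*np.sin(yaw),s]); z=-ax
    y=np.array([np.sin(yaw),-np.cos(yaw),0]); x=np.cross(y,z)
    return L+ax*(d+58.5)+y*off,np.column_stack([x,y,z])
E
python3 - <<'E'
from h import *
from rig import ctrl
p,Rm=pose(ctrl.sense());L=np.array([767,-7,95.]);yaw=np.radians(6.35)
pg,Rg=goal(L,yaw,110,70);print(pg,Rg.round(3),R.from_matrix(Rg).as_quat())
sh,tn=row_for(p,Rm,pg,Rg,20);sh=sh.round(4);tn=tn.round(4);print(sh,tn,np.linalg.norm(sh)*750)
for n in range(0,21,4):
    q,M=comp(p,Rm,[(sh,tn)]*n);e=q+M[:,2]*58.5;print(n,q.round(),e.round(),np.linalg.norm(e-L).round())
print(M.round(3))
E
```

```text
[662.68534216 -89.04070958 220.21990309] [[ 0.739  0.111  0.665]
 [ 0.082 -0.994  0.074]
 [ 0.669  0.    -0.743]] [ 0.9321474   0.05170714  0.35781786 -0.01984851]
[0.0024 0.0252 0.0041] [-0.006   0.0465  0.0156] 19.232930743909
0 [519. 265. 260.] [519. 265. 201.] 383.0
4 [552. 197. 248.] [561. 198. 190.] 306.0
8 [584. 127. 239.] [600. 130. 183.] 233.0
12 [613.  56. 232.] [637.  60. 179.] 168.0
16 [639. -16. 226.] [671. -11. 177.] 126.0
20 [663. -89. 221.] [702. -85. 178.] 131.0
[[ 0.739  0.11   0.665]
 [ 0.082 -0.994  0.074]
 [ 0.669  0.    -0.743]]
```

Call:
play_rows(
  steps=[
    [[0.0024,0.0252,0.0041],[-0.006,0.0465,0.0156]],
    [[0.0024,0.0252,0.0041],[-0.006,0.0465,0.0156]],
    [[0.0024,0.0252,0.0041],[-0.006,0.0465,0.0156]],
    [[0.0024,0.0252,0.0041],[-0.006,0.0465,0.0156]],
    [[0.0024,0.0252,0.0041],[-0.006,0.0465,0.0156]],
    [[0.0024,0.0252,0.0041],[-0.006,0.0465,0.0156]],
    [[0.0024,0.0252,0.0041],[-0.006,0.0465,0.0156]],
    [[0.0024,0.0252,0.0041],[-0.006,0.0465,0.0156]],
    [[0.0024,0.0252,0.0041],[-0.006,0.0465,0.0156]],
    [[0.0024,0.0252,0.0041],[-0.006,0.0465,0.0156]],
    [[0.0024,0.0252,0.0041],[-0.006,0.0465,0.0156]],
    [[0.0024,0.0252,0.0041],[-0.006,0.0465,0.0156]],
    [[0.0024,0.0252,0.0041],[-0.006,0.0465,0.0156]],
    [[0.0024,0.0252,0.0041],[-0.006,0.0465,0.0156]],
    [[0.0024,0.0252,0.0041],[-0.006,0.0465,0.0156]],
    [[0.0024,0.0252,0.0041],[-0.006,0.0465,0.0156]],
    [[0.0024,0.0252,0.0041],[-0.006,0.0465,0.0156]],
    [[0.0024,0.0252,0.0041],[-0.006,0.0465,0.0156]],
    [[0.0024,0.0252,0.0041],[-0.006,0.0465,0.0156]],
    [[0.0024,0.0252,0.0041],[-0.006,0.0465,0.0156]],
  ],
)

```text
time_s: 9.2
eef_pos: [662.9, -89.4, 221.2]
ee_rot: [-0.02, 0.932, 0.051, 0.358]
force: [-0.3, -0.4, -5.6]
grip_width: 0.34
```

Call:
play_rows(
  steps=[
    [[0,0,0],[0,0,0]],
    [[0,0,0],[0,0,0]],
    [[0,0,0],[0,0,0]],
  ],
)

```text
time_s: 9.5
eef_pos: [663.0, -88.0, 222.0]
ee_rot: [-0.02, 0.932, 0.052, 0.358]
force: [0.3, -0.0, -5.4]
grip_width: 0.341
```

```bash
python3 - <<'E'
from h import *
from rig import ctrl,cams
s=ctrl.sense();p,Rm=pose(s);print(s['time_s'],p,Rm.round(3),s['force'],s['wrist_torque'],s['grip_width'],s['joints'].round(2))
i=cams.camera_info('wrist');print(i,proj(i,[767,-7,95]))
im=cams.capture('wrist')[:,:,::-1];cv2.imwrite(f'pics/w5.png',im)
print(cams.tip_of('wrist','lens'))
im=cams.capture('scene')[:,:,::-1];cv2.imwrite(f'pics/s5.png',cv2.resize(im[110:310,190:390],None,fx=3,fy=3))
E
```

```text
9.5 [662.99727978 -88.03923707 222.00534297] [[ 0.738  0.111  0.665]
 [ 0.083 -0.994  0.075]
 [ 0.67  -0.    -0.743]] [ 0.26610179 -0.03420594 -5.43251305] [-0.0352678   0.89112257  0.02647701] 0.3407851856937348 [-0.45  0.34  1.66  0.69  0.59 -1.03]
{'fx': 343.46143415214186, 'fy': 343.46143415214186, 'cx': 257.67325080847735, 'cy': 192.24154307650915, 'xyz': array([560.05533532, -17.69485453, 326.7750303 ]), 'attitude': array([ 0.9231403 , -0.13036717, -0.3616343 , -0.00608495])} [256.02844196  92.21063502]
[{'pixel': [253.6, 90.8], 'p': 0.7}]
```

View pics/w5.png

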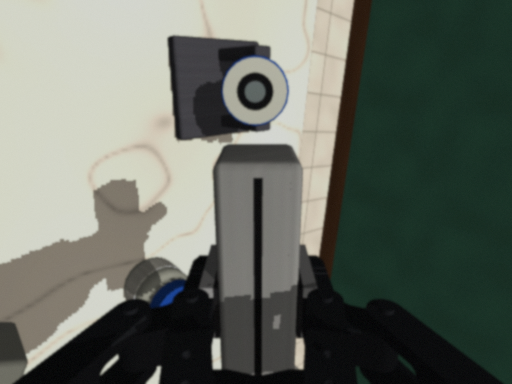

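View pics/s5.png

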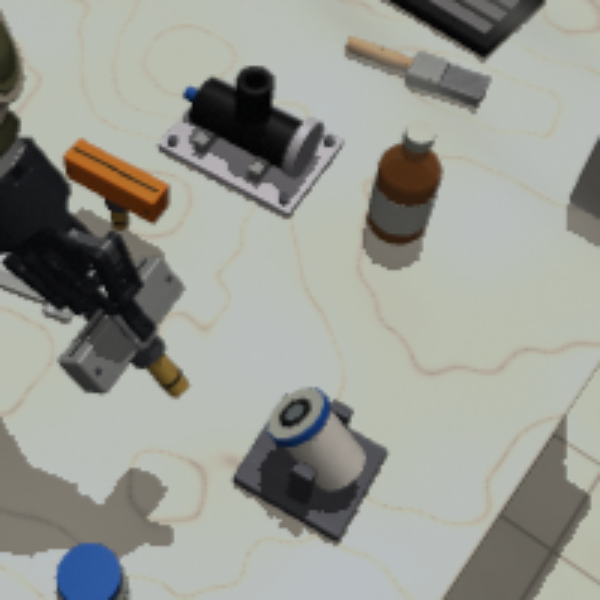

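The lens shows at (255.5,91), against a prediction of (256.0,92.2), and the stem points its way. I'll refine the lens position and foot yaw from this closer view.

```bash
python3 - <<'E'
import cv2
a=cv2.imread('pics/w5.png')
x,y,w,h,k=160,25,140,122,5
c=cv2.resize(a[y:y+h,x:x+w],None,fx=k,fy=k,interpolation=cv2.INTER_CUBIC);c=cv2.convertScaleAbs(c,alpha=1.5,beta=15)
for j in range(0,h,10):cv2.putText(c,str(y+j),(0,j*k+3),0,.35,(0,0,255))
for j in range(0,w,10):cv2.putText(c,str(x+j),(j*k,8),0,.35,(0,0,255))
cv2.imwrite('pics/w5c.png',c)
# ring: saturated blue mask ellipse
hsv=cv2.cvtColor(a,cv2.COLOR_BGR2HSV)
m=((hsv[:,:,0]>95)&(hsv[:,:,0]<135)&(hsv[:,:,1]>90)).astype('uint8'); m[150:]=0
pts=cv2.findNonZero(m).reshape(-1,2);print(len(pts),cv2.fitEllipse(pts.astype('float32')))
g=cv2.cvtColor(a,cv2.COLOR_BGR2GRAY);sub=g[75:108,238:274];mm=(sub<60).astype('uint8')
pts=cv2.findNonZero(mm).reshape(-1,2);cs,_=cv2.findContours(mm,cv2.RETR_EXTERNAL,cv2.CHAIN_APPROX_NONE);c=max(cs,key=len)
print(cv2.fitEllipse(c),'+(238,75)')
E
```

```text
262 ((253.9252166748047, 90.19181060791016), (65.91139221191406, 70.50741577148438), 179.6195526123047)
((16.58469009399414, 15.991462707519531), (33.77224349975586, 34.05513000488281), 99.90411376953125) +(238,75)
```

View pics/w5c.png

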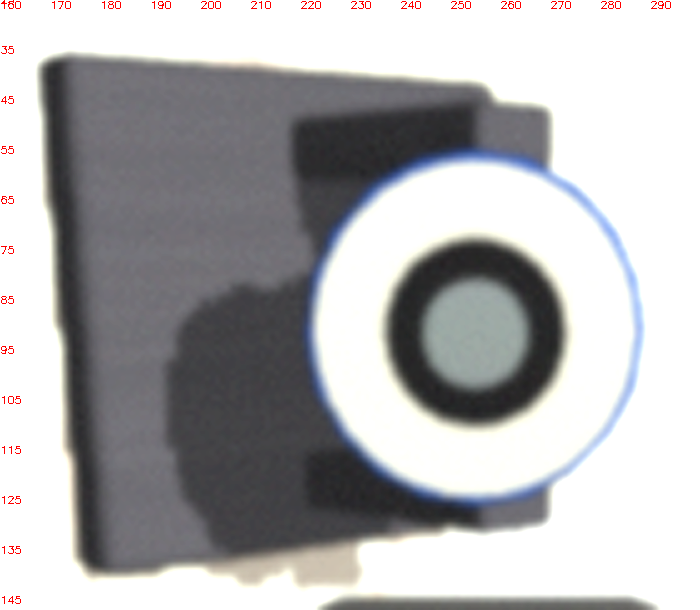

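```bash
python3 - <<'E'
from h import *
from rig import cams,ctrl
i=cams.camera_info('wrist')
U=lambda p:[160+(p[0]+.5)/5-.5,25+(p[1]+.5)/5-.5]
a=atz(i,U((68,60)),14);b=atz(i,U((103,567)),14);d=a-b
print(a,b,np.linalg.norm(d[:2]),'yaw',np.degrees(np.arctan2(-d[0],d[1])))
e=atz(i,U((480,83)),14)-a;print('top edge yaw',np.degrees(np.arctan2(e[1],e[0])))
L=atz(i,[254.8,91.0],95);print('lens',L)
for yaw in [0,3,6.35,9,12]:
    _,M=goal(L,np.radians(yaw),0,0)
    P=np.array([proj(i,L+30*(np.cos(t)*M[:,0]+np.sin(t)*M[:,1])) for t in np.linspace(0,6.28,60)],'float32')
    print(yaw,cv2.fitEllipse(P))
t=cams.camera_info('top');s=cams.camera_info('scene')
print(tri([ray(t,[284.2,140.3]),ray(s,[288.0,247.25]),ray(i,[254.8,91.])]))
p,Rm=pose(ctrl.sense())
for LL in (L,):
  pg,Rg=goal(np.array([767,-8,95.]),np.radians(6.35),90,0)
  print(pg,Rm.T@(pg-p)/750,np.degrees(R.from_matrix(Rm.T@Rg).as_rotvec()))
E
```

```text
[731.18238976  37.47693863  14.        ] [741.5047218  -56.80233521  14.        ] 94.84266979461775 yaw 6.24824183654225
top edge yaw 7.713210387640295
lens [766.12155995  -6.14853833  95.        ]
0 ((254.78416442871094, 90.10437774658203), (69.22418975830078, 72.14250183105469), 178.45323181152344)
3 ((254.79127502441406, 89.98092651367188), (69.22946166992188, 72.20655059814453), 178.397216796875)
6.35 ((254.7936553955078, 89.84569549560547), (69.23634338378906, 72.17576599121094), 178.19195556640625)
9 ((254.79148864746094, 89.74137115478516), (69.24288177490234, 72.07451629638672), 177.99465942382812)
12 ((254.784912109375, 89.6268081665039), (69.2515640258789, 71.87791442871094), 177.8116455078125)
(array([766.74642055,  -6.69367681,  95.74282882]), [np.float64(1.760571414381124), np.float64(1.2599562432459654), np.float64(1.1016205675144493)])
[668.24373303 -18.99003331 205.35700658] [-0.00256115 -0.09077328  0.02815824] [-0.02371579 -0.07708798  0.0339744 ]
```

Call:
play_rows(
  steps=[
    [[-0.0003,-0.006,0.0015],[0,0,0]],
    [[-0.0003,-0.0116,0.0035],[0,0,0]],
    [[-0.0003,-0.0126,0.0035],[0,0,0]],
    [[-0.0003,-0.0126,0.0035],[0,0,0]],
    [[-0.0003,-0.0126,0.0035],[0,0,0]],
    [[-0.0003,-0.0126,0.0035],[0,0,0]],
    [[-0.0003,-0.0116,0.0035],[0,0,0]],
    [[-0.0003,-0.0086,0.0035],[0,0,0]],
    [[-0.0003,-0.0043,0.002],[0,0,0]],
    [[0,0,0],[0,0,0]],
    [[0,0,0],[0,0,0]],
    [[0,0,0],[0,0,0]],
    [[0,0,0],[0,0,0]],
  ],
)

```text
time_s: 10.95
eef_pos: [668.1, -18.8, 205.4]
ee_rot: [-0.02, 0.932, 0.051, 0.359]
force: [-0.8, -0.3, -5.2]
grip_width: 0.337
```

```bash
python3 - <<'E'
from h import *
from rig import ctrl,cams
s=ctrl.sense();p,Rm=pose(s);print(s['time_s'],p,s['force'],s['wrist_torque'],s['grip_width'],np.abs(s['dq']).max())
L=np.array([766.7,-6.7,95.]);pg,Rg=goal(L,np.radians(6.35),90,0)
print('err row',Rm.T@(pg-p)/750,'mm',Rm.T@(pg-p),np.degrees(R.from_matrix(Rm.T@Rg).as_rotvec()))
i=cams.camera_info('wrist');im=cams.capture('wrist')[:,:,::-1];cv2.imwrite('pics/w6.png',im)
for q in [(-15,-55,-35.5),(15,-55,-35.5),(-15,-55,.5),(15,-55,.5)]: print(proj(i,p+Rm@np.array(q)).round(1))
a=cams.capture('scene')[:,:,::-1].copy();b=cams.capture('top')[:,:,::-1].copy()
for im,n in((a,'scene'),(b,'top')):
    i=cams.camera_info(n)
    e=p+Rm[:,2]*58.5
    print(n,'stem',proj(i,e),'collar',proj(i,p+Rm[:,2]*18.5),'lens',proj(i,L))
c=np.hstack([cv2.resize(a[180:300,210:330],None,fx=3.3,fy=3.3,interpolation=2),cv2.resize(b[90:210,220:340],None,fx=3.3,fy=3.3,interpolation=2)])
cv2.imwrite('pics/f6.png',c)
E
```

```text
10.95 [668.07839498 -18.80510388 205.38406849] [-0.75811113 -0.28871849 -5.21798588] [-6.20848539e-02  9.54838280e-01  6.57783870e-05] 0.3371319244703986 0.001871823815120167
err row [-3.54880820e-05 -1.49748708e-03  1.64461263e-05] mm [-0.02661606 -1.12311531  0.01233459] [ 0.03578591 -0.09644183 -0.03460917]
[210.4 165.3]
[305.3 165.4]
[221.7 144.2]
[294.  144.2]
scene stem [268.29458789 224.56733136] collar [259.25968774 213.47948787] lens [287.6031969  247.69794678]
top stem [287.04464276 155.05667341] collar [288.53890482 162.29296584] lens [283.61885682 140.5472747 ]
```

View pics/w6.png

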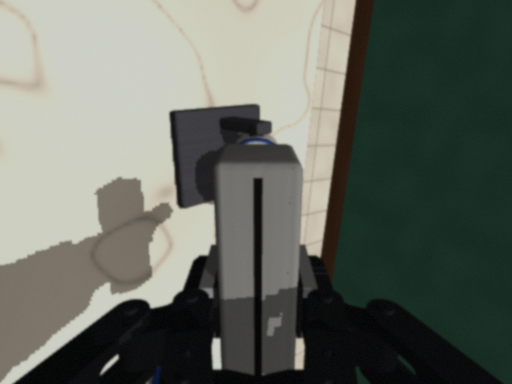

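View pics/f6.png

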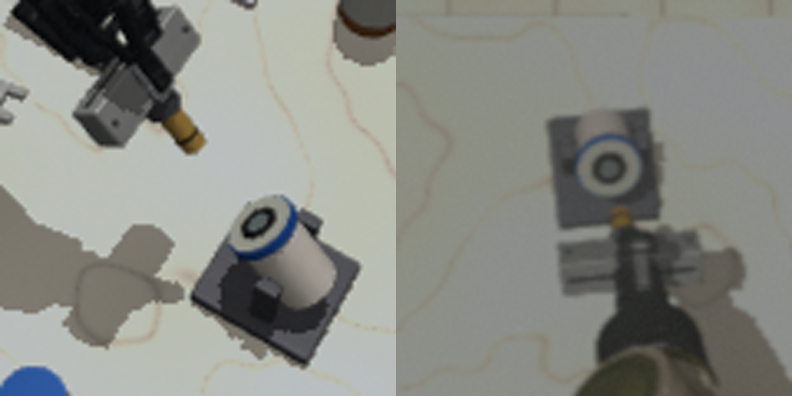

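The view agrees: stem end near scene (269,224) and top (288,154), close to the predicted (268.3,224.6) and (287.0,155.1). I'll make a 1 mm correction, let it settle, then check the tilt in an enlarged crop.

Call:
play_rows(
  steps=[
    [[0,-0.0015,0],[0,0,0]],
    [[0,0,0],[0,0,0]],
    [[0,0,0],[0,0,0]],
    [[0,0,0],[0,0,0]],
    [[0,0,0],[0,0,0]],
    [[0,0,0],[0,0,0]],
  ],
)

```text
time_s: 11.7
eef_pos: [667.9, -17.4, 205.3]
ee_rot: [-0.02, 0.932, 0.052, 0.359]
force: [-0.4, -0.3, -6.3]
grip_width: 0.341
```

```bash
python3 - <<'E'
from h import *
from rig import ctrl,cams
s=ctrl.sense();p,Rm=pose(s);print(s['time_s'],p,s['force'],s['grip_width'])
L=np.array([766.7,-6.7,95.]);pg,Rg=goal(L,np.radians(6.35),90,0);print('err mm',Rm.T@(pg-p))
w=cams.capture('wrist')[:,:,::-1].copy()
a=cams.capture('scene')[:,:,::-1].copy();i=cams.camera_info('scene')
def crop(a,i,x,y,w,h,k,segs):
    c=cv2.resize(a[y:y+h,x:x+w],None,fx=k,fy=k,interpolation=cv2.INTER_CUBIC)
    for P,Q,col in segs:
        f=lambda P:tuple(int(v) for v in ((proj(i,p+Rm@np.array(P,float))-[x,y]+.5)*k))
        cv2.line(c,f(P),f(Q),col,1)
    return c
S=[]
for r,z0,z1 in((9.5,58.5,18.5),):
    S+=[((0,0,z0),(0,0,z1),(0,0,255))]
# ring of stem end, and axis to the lens
T=np.linspace(0,6.2832,25)
S+=[((9.5*np.cos(t),9.5*np.sin(t),58.5),(9.5*np.cos(u),9.5*np.sin(u),58.5),(0,255,0)) for t,u in zip(T,T[1:])]
B=[(-15,-55),(15,-55),(15,55),(-15,55)]
S+=[((*B[k],-35.5),(*B[(k+1)%4],-35.5),(255,0,255)) for k in range(4)]+[((*B[k],.5),(*B[(k+1)%4],.5),(255,255,0)) for k in range(4)]
S+=[((0,0,58.5),(0,0,148.5),(255,0,0))]
cv2.imwrite('pics/f7.png',crop(a,i,230,175,80,85,7,S))
cv2.imwrite('pics/w7.png',crop(w,cams.camera_info('wrist'),190,100,130,130,4,S[26:27]+S[25:33]))
E
```

```text
11.7 [667.92575975 -17.35678256 205.28261307] [-0.39863489 -0.29059559 -6.30448443] 0.3408291950288787
err mm [ 0.03585951  0.33320354 -0.06784541]
```

View pics/f7.png

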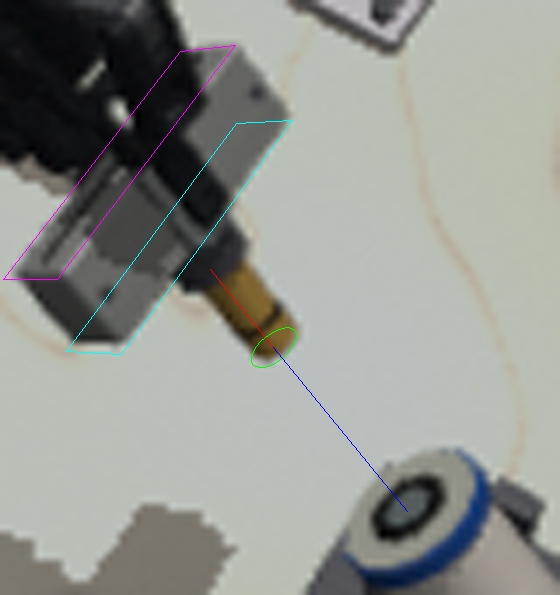

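View pics/w7.png

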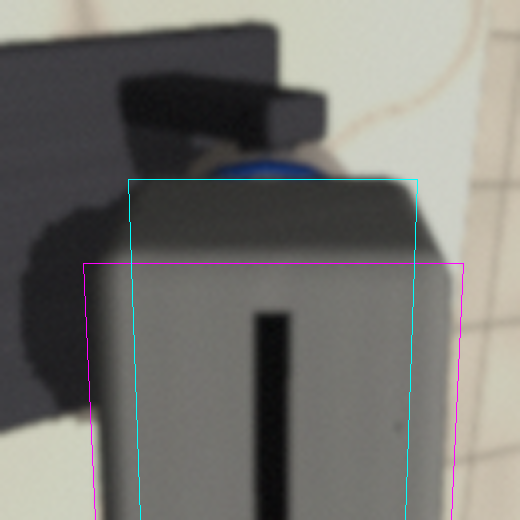

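```bash
python3 - <<'E'
from rig import ctrl
s=ctrl.sense();print(s['time_s'],s['force'],abs(s['dq']).max())
print(ctrl.finish_job())
E
```

```text
11.8 [ 0.32830011 -0.23023599 -5.41002475] 0.001109574568771462
the job is handed in; nothing more can be done
None
```

I drew the silver long burner head straight up out of the chamber neck and tilted it 42°. I handed the job in at 11.8 s with the arm still and the head held at 90 N, its stem end about 90 mm from the lens and on its axis.

**Position:** by the arm's measured pose, the tool was within 0.4 mm of the target worked out from the cameras. The tilt was within about 0.1° when last measured, just before a final 1 mm shift.

**Lens and stem:** three cameras located the lens to within about 2 mm. The wrist view showed the bar within about 1 mm of where it should sit in the jaws.

**Disagreement:** the scene camera put the head 3–4 mm to one side, and the top camera put it about 2 mm the other way. That is near the stated 2 mm calibration error, so I made no further correction.

**Grip and contact:** the opening stayed at about 29 mm with no sign of slipping. The wrist force readings, about 6 N at most, showed only the head's weight and no sign of touching the bench or camera. In the pictures I took, nothing but the long head appeared to have moved.

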